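Set the tube-rack stop to its mark and clamp it

ROBOT

A 6-joint arm with a two-finger parallel gripper is mounted at the origin on a cart in front of the work surface, level with it; the furniture and walls round the work are solid. World frame = base frame: x ahead of the robot, y to its left, z up, the work surface at z = 0. Lengths are in m, angles in degrees, forces in N, time in s.
With the tool pointing down it reaches from about 0.3 to 0.75 m from the base axis. Payload 8.5 kg.
Tool frame: the origin (TCP) lies between the finger pads; the fingertips stand env.finger_overhang ahead of it and the grasp point (between the pads) lies 2 mm behind it (env.finger_overhang is the distance from the TCP to the fingertips, in m); z points along the fingers, y is the line along which they close (so a half turn about z gives the same grasp; the last joint's range is limited). The gripper opens to 85 mm and grips with 20 to 120 N. Pads are 22 mm wide; open, the fingers measure 114 mm over their backs; the gripper's body (76 mm by 85 mm) begins 54 mm behind the grasp point. The pads swing forward as they close: fully open they stand 13 mm farther back than shut.
Start: joints at [-78.57, 21.807, 74.336, -0, 83.858, -12.336], TCP at [0.222, -0.503, 0.22] pointing down, gripper open.
Joint ranges: [-178.18, 178.18], [-50.72, 133.34], [12.68, 142.11], [-81.47, 261.47], [9.98, 163.14], [-165.26, 165.26]. Speed limits (degrees/s): [136.94, 136.94, 180, 180, 180, 180].

INTERFACE

Orientations are given as a 3x3 rotation matrix whose columns are the frame's x, y, z axes.
In Python, from rig import env gives the robot as it stands. The module is installed in compiled form; this text tells all that it offers.
- The arm moves only by the tool jog_arm, never from a script. Its arguments are lists of equal length, an entry for each row: "hand": the finger opening in m, from 0 to 0.0854; "travel": the shift along the world's x, y, z in m, a list of three; "yaw": the turn about the world's z in rad. A call has exactly 5 rows; each row shifts and turns the commanded pose from where the row before left it; what a row does not reach is not made up. A row lasts 1/8 s, in which the tool goes at most 62.5 mm and 10.7 degrees, less where a joint would pass 70% of its speed; a pose out of reach is approached as far as the arm can. A call is refused whole if a number of a shift passes 0.0625 or a number of a turn 0.188, either way. A call with a gripper value outside its range is refused whole. The fingers move at their own pace and stop on an object; "grip_force" is the grip in N (left out, the last holds). Time passes only in rows, so rows that do not move let the fingers close, or fill a call up. It gives the time, the measured TCP pose, the force, the opening and the grip force at its end, in the units of the state.
- env.observe(): the state, without advancing time (a new reading comes with each control period).
- env.get_image(name): name is "side" or "top"; returns the picture (420x560x3 uint8, red, green, blue); there is no depth.
- env.calibration(name): a dict with "fx", "fy", "cx", "cy" (pixels), "position" and "rotation" of the camera in the world. Camera axes: x right, y down, z forward; pixel columns grow to the right and rows downward; lengths in m; the calibration is good to about 2 mm. A picture is of the moment at which its call begins. calibration takes no time and is no camera call.
- env.close_job(): hands the job in; it is judged then, once.
The state is a dict: "time_s": time; "q": joint angles; "qvel": joint speeds; "joint_efforts": joint torques, N m; "position": TCP position; "tool_rot": TCP orientation; "ft_force": force on the tool from outside, world axes, zero at the start; "wrist_torque": the same for the moment, N m; "grip_width": finger opening in m; "gripper_force": force on a finger pad.
Only numpy, scipy, OpenCV 4.12 (cv2) and the standard library are available. Lean on these libraries where they do the work, as an engineer would, in place of code of your own. Each camera call takes 0.05 s, during which the arm holds its last target. There are 200 camera calls.

TASK

Set the tube-rack stop: slide the blue slotted bracket along its bolts until its white index line is level with the tip of the orange marker on the scale. Then tighten the red-knobbed crank clockwise to about 30 degrees past the point where you feel the washer begin to press on the bracket - firm, but not overtightened - and let go with the bracket still on the mark. Leave the yellow-lidded cup and the stamp where they stand.

Things in the scene. Friction and masses are not known exactly. Their poses are not given: they have to be found in the camera images.
- base: Fixed aluminium plate 190 x 110 mm, top 12 mm above the bench; origin on the bench under its centre. x: its long side, away from the robot, is the slide direction; y left, z up. On its centre line stand two 8 mm studs: clamp stud at x = +37 mm, guide bolt at x = -27 mm with an 18 mm head (top 26.5 mm above the bench) 2.5 mm over the bracket. A scale with 5 mm ticks lies right (-y) of the bracket.
- bracket: Loose blue bracket, 0.3 to 0.6 kg, on the base with two slots over the studs: plate 170 x 56 x 6 mm, fence 8 x 84 x 40 mm at its far (+x) end, grip post near the other. Origin: centre of the plate's underside; axes as the base's. Slides along the base's x (origin from -27 to +17 mm there), 1 mm play sideways, cannot be lifted off. Starts unclamped, 10 to 40 mm short of the mark.
- grip_post (a point): Point on the axis of the black upright grip post of the bracket (18 mm across, 55 mm tall, from 18 to 73 mm above the bench), 58 mm above the bench, 15 mm below its top; at x = -67 mm in the bracket's frame. Pinch it here from above.
- index (a point): Outer end of the white index line on the bracket's plate, at the plate's right (-y) edge, x = 0 in the bracket's frame.
- marker_tip (a point): Tip of the small orange marker (8 x 22 x 4 mm) fixed on the scale beside the plate's right edge. Its axes are those of the base; the index line must come to the same place as this tip along the base's x axis.
- clamp: Clamp over the clamp stud; origin on the bench on the crank's axis. Carries the crank and a 28 mm sprung washer that comes down 5 mm per radian of crank. At first touch the spring presses with 30 N, then about 45 N more per radian. The crank angle of first touch differs every time (0.6 to 2.1 rad) and must be felt. Well tightened is about 0.5 rad past it.
- crank_axis (a point): Point on the crank's vertical axis, 90 mm above the bench, level with the middle of its knob.
- crank_knob (a point): Centre of the red upright crank knob, 18 mm across, 70 to 110 mm above the bench, 55 mm from the crank's axis; the crank arm's top is at 70 mm. Pinch it from above and carry it round the axis; the knob spins freely on its pin. It takes 4 to 7 N at the knob while the washer is free, roughly 2.5 N more at first touch, and 4 to 5 N more than free at 0.5 rad past it.
- crank (a joint): Crank angle in rad, 0 to 3.2, growing clockwise seen from above (tightening). Starts between 0 and 0.3. Stays where it is left.
- cup_yellow: Specimen cup with yellow lid, 65 mm wide, 66 mm tall, bystander; origin under its centre.
- stamp: Black and red self-inking stamp, 34 x 60 x 77 mm, bystander; origin under its centre.

How it is judged (in metres and radians):
On the way:
1. the bracket's index line is within 3 mm of the marker tip along the slide, at rest, with the washer not yet pressing (x of index in the frame of marker_tip between -0.003 and 0.003 m and contact force between clamp and bracket below 2 N and linear speed of bracket below 0.01 m/s), for 0.2 s.
At the end, for the whole second after the job is handed in: The bracket's index line is within 3 mm of the marker tip along the slide direction, the bracket is at rest, and the clamp's washer presses on it with 38 to 65 N (x of index in the frame of marker_tip between -0.003 and 0.003 m and contact force between clamp and bracket between 38 and 65 N and linear speed of bracket below 0.01 m/s); the robot touches nothing.
It fails at once if the clamp is overtightened: the washer presses with more than 75 N (contact force between clamp and bracket above 75 N).
It fails at once if the yellow-lidded cup or the stamp is moved by more than 30 mm (distance of any of cup_yellow, stamp from where it was at the start of the episode above 0.03 m).
It also fails if it takes over 72 s, if anything falls off the work surface, if the arm or the gripper's body presses on something with over 40 N, if the wrist force passes 120 N, or if a joint passes its speed limit or range.

## Working session

There is one attempt and no reset: what is moved stays moved. The work goes in short steps, Python scripts to look and compute and a tool call to move; the robot and the scene stay as the last step left them, time stands still between calls to the robot, and variables do not carry over. Pictures are saved under pics/ and viewed, at most 13 in all, crops included, and the job is handed in when it is done.

Besides the shell and the picture viewer there is one more tool, called after ">>>" as name(argument=value, ...), one argument or row to a line, values as JSON. jog_arm: Moves the arm, as the interface text tells. Its arguments: {"type":"object","properties":{"hand":{"type":"array"},"travel":{"type":"array"},"yaw":{"type":"array"},"grip_force":{"type":"number"}},"required":["hand","travel","yaw"]}

```bash
mkdir -p pics; cat > h.py <<'E'
import numpy as np, cv2
from rig import env
def ray(n,u,v):
    c=env.calibration(n); d=np.array(c["rotation"])@np.array([(u-c["cx"])/c["fx"],(v-c["cy"])/c["fy"],1]); return np.array(c["position"]),d
def atz(n,u,v,z):
    p,d=ray(n,u,v); return p+d*(z-p[2])/d[2]
def tri(a,b):
    p,d=ray("top",*a); q,e=ray("side",*b)
    s=np.linalg.lstsq(np.stack([d,-e],1),q-p,rcond=None)[0]; x=p+d*s[0]; y=q+e*s[1]; return (x+y)/2,np.linalg.norm(x-y)
def proj(n,P):
    c=env.calibration(n); k=np.array(c["rotation"]).T@(np.array(P)-c["position"]); return c["cx"]+c["fx"]*k[0]/k[2],c["cy"]+c["fy"]*k[1]/k[2]
def snap(n,f,crop=None,s=1):
    im=env.get_image(n)[:,:,::-1]
    if crop: x,y,w,h=crop; im=im[y:y+h,x:x+w]
    cv2.imwrite("pics/"+f,cv2.resize(im,None,fx=s,fy=s,interpolation=cv2.INTER_CUBIC))
E
python3 - <<'E'
from h import *
a=env.get_image("top");b=env.get_image("side")
np.save("top0.npy",a);np.save("side0.npy",b)
cv2.imwrite("pics/a.png",a[:,:,::-1]);cv2.imwrite("pics/b.png",b[:,:,::-1])
for n in("top","side"):
    print(env.calibration(n))
print(env.finger_overhang,env.observe())
E
```

```text
{'fx': 453.7707256130626, 'fy': 453.7707256130626, 'cx': 280.4277038175978, 'cy': 213.18989897639068, 'position': array([0.30342337, 0.28241629, 0.90833969]), 'rotation': array([[ 0.03157047, -0.97133151,  0.23562341],
       [-0.99949889, -0.03013929,  0.00967396],
       [-0.0022951 , -0.23581075, -0.97179629]])}
{'fx': 508.98155621881904, 'fy': 508.98155621881904, 'cx': 275.7451320382331, 'cy': 200.91405598627412, 'position': array([-0.06083322,  1.11194533,  0.50308958]), 'rotation': array([[-0.81579854, -0.22761958,  0.53165972],
       [-0.57814267,  0.29719278, -0.75988651],
       [ 0.01495962, -0.92728948, -0.37404603]])}
0.017 {'time_s': 0.1, 'q': array([-7.85698948e+01,  2.18371771e+01,  7.43780393e+01,  2.02543701e-03,
        8.38585608e+01, -1.23370834e+01]), 'qvel': array([-0.00572188, -0.11630722, -0.05418933, -0.07013396, -0.03281239,
       -0.01152097]), 'joint_efforts': array([ 5.92518874e-03, -4.49218011e+01, -2.31656009e+01,  9.82823337e-06,
        3.64808104e-03, -9.07975135e-06]), 'position': array([ 0.22160252, -0.50308754,  0.21898705]), 'tool_rot': array([[ 9.15192182e-01,  4.03017643e-01, -2.20726964e-04],
       [ 4.03017585e-01, -9.15191355e-01,  1.26908193e-03],
       [ 3.09454999e-04, -1.25041071e-03, -9.99999170e-01]]), 'ft_force': array([ 0.02040134, -0.28215505,  0.37495772]), 'wrist_torque': array([0.01363157, 0.01963535, 0.00948813]), 'gripper_force': 0.0, 'grip_width': 0.0852642106529423}
```

View pics/a.png

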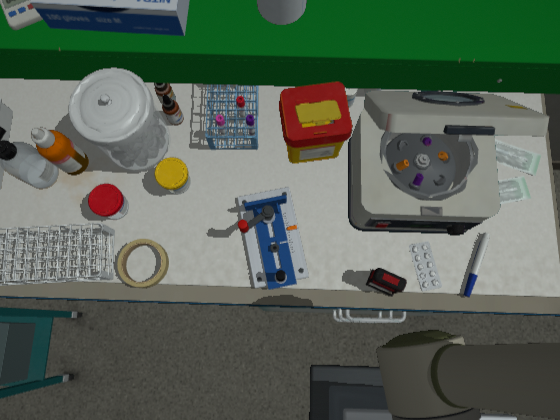

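View pics/b.png

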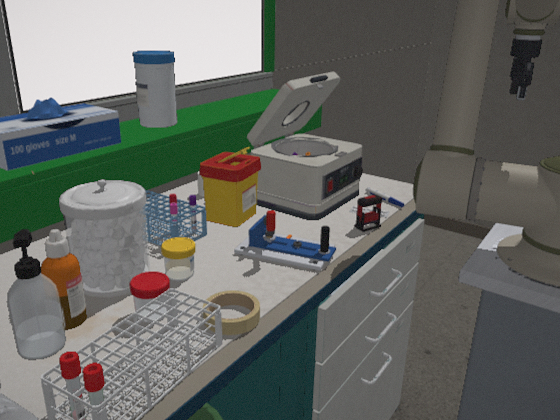

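The top view shows the base at about (272,238), with the red knob at (243,226), the post at (281,276) and the marker at (292,228). The yellow cup is at (172,175) and the stamp at (386,281). In the side view the knob is at (270,222) and the post at (325,238). I'll enlarge both.

```bash
python3 - <<'E'
import numpy as np,cv2
a=np.load("top0.npy")[180:300,225:325,::-1];b=np.load("side0.npy")[200:280,225:345,::-1]
cv2.imwrite("pics/c.png",cv2.resize(a,None,fx=5,fy=5,interpolation=cv2.INTER_CUBIC))
cv2.imwrite("pics/d.png",cv2.resize(b,None,fx=6,fy=6,interpolation=cv2.INTER_CUBIC))
E
```

```text
(no output)
```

View pics/c.png

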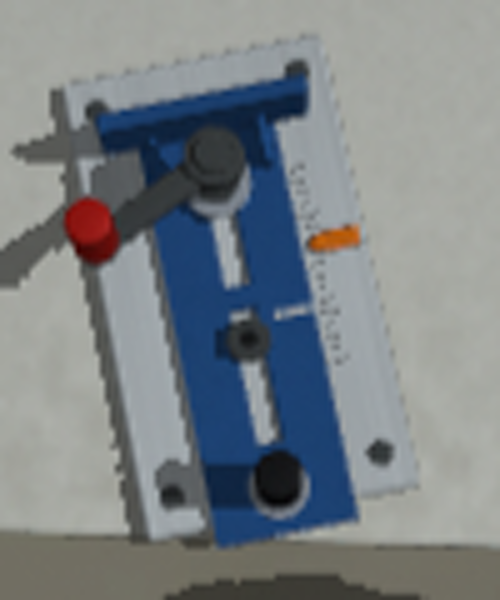

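View pics/d.png

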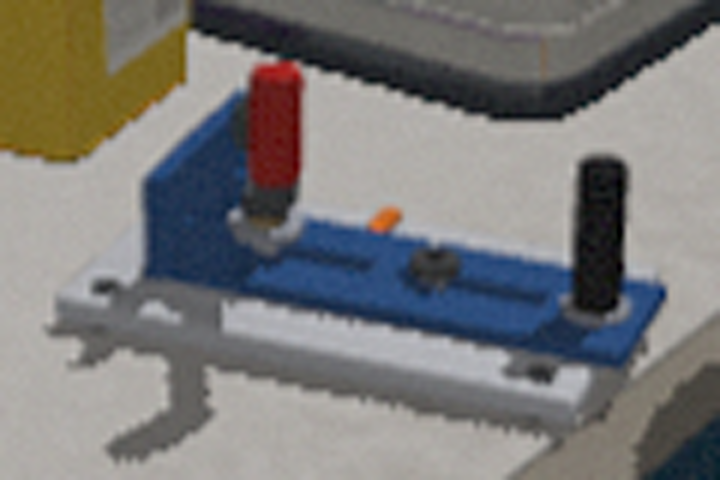

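```bash
cat >> h.py <<'E'
T=lambda x,y:((x+.5)/5-.5+225,(y+.5)/5-.5+180)
S=lambda x,y:((x+.5)/6-.5+225,(y+.5)/6-.5+200)
E
python3 - <<'E'
from h import *
np.set_printoptions(precision=4,suppress=True)
print("knob top",tri(T(90,216),S(277,70)));print("post top",tri(T(279,474),S(602,162)))
print("marker",tri(T(308,243),S(374,228)));print("guide head",tri(T(248,338),S(436,258)))
print("knob base",tri(T(101,245),S(272,188)))
for z,n,p in[(.11,"knob",(90,216)),(.073,"post",(279,474)),(.0265,"guide",(248,338)),(.018,"idx",(313,311)),(.016,"mark",(308,243)),(.07,"hub",(215,155)),(.012,"FL",(67,92)),(.012,"FR",(314,37)),(.012,"NR",(417,487)),(.012,"NL",(150,540)),(.018,"BNL",(217,546)),(.018,"BNR",(358,521))]:
    print(n,atz("top",*T(*p),z))
E
```

```text
knob top (array([0.4779, 0.3583, 0.1072]), np.float64(0.0004291788221338368))
post top (array([0.3919, 0.2878, 0.0716]), np.float64(0.0027758430543616134))
marker (array([0.49  , 0.279 , 0.0147]), np.float64(0.0011883532111545067))
guide head (array([0.449 , 0.3015, 0.024 ]), np.float64(0.0008975728998356831))
knob base (array([0.4775, 0.3584, 0.0639]), np.float64(0.003427009832785956))
knob [0.4771 0.3579 0.11  ]
post [0.3905 0.2871 0.073 ]
guide [0.4482 0.3013 0.0265]
idx [0.4612 0.276  0.018 ]
mark [0.4892 0.2787 0.016 ]
hub [0.511  0.3153 0.07  ]
FL [0.5501 0.3793 0.012 ]
FR [0.5767 0.2787 0.012 ]
NR [0.3935 0.2331 0.012 ]
NL [0.3696 0.3371 0.012 ]
BNL [0.3676 0.3106 0.018 ]
BNR [0.379  0.2561 0.018 ]
```

Triangulated heights agree with the text: knob top 107 mm against 110 mm, post top 72 mm against 73 mm. The slide axis is about 13.5° and the index is about 28 mm short of the marker. Moving over the post now.

>>> jog_arm(
  hand=[0.0854,0.0854,0.0854,0.0854,0.0854],
  travel=[
    [0.024,0.0527,0],
    [0.024,0.0527,0],
    [0.024,0.0527,0],
    [0.024,0.0527,0],
    [0.024,0.0527,0],
  ],
  yaw=[0.093,0.093,0.093,0.093,0.093],
)

```text
time_s: 0.72
position: [0.342, -0.238, 0.2194]
tool_rot: [[0.635, 0.772, -0.0], [0.772, -0.635, 0.0], [0.0, -0.0, -1.0]]
ft_force: [0.6, -0.2, -0.2]
grip_width: 0.0854
gripper_force: 0.0
```

>>> jog_arm(
  hand=[0.0854,0.0854,0.0854,0.0854,0.0854],
  travel=[
    [0.024,0.0527,0],
    [0.024,0.0527,0],
    [0,0.0527,0],
    [0,0.0527,0],
    [0,0.0527,0],
  ],
  yaw=[0.093,0.093,0.093,0.093,0.093],
)

```text
time_s: 1.35
position: [0.3893, 0.0254, 0.2194]
tool_rot: [[0.221, 0.975, -0.0], [0.975, -0.221, 0.0], [0.0, -0.0, -1.0]]
ft_force: [0.7, -1.0, -0.6]
grip_width: 0.0856
gripper_force: 0.0
```

>>> jog_arm(
  hand=[0.07,0.06,0.06,0.06,0.06],
  travel=[
    [0,0.0527,0],
    [0,0.0527,0],
    [0,0.0527,0],
    [0,0.0527,0],
    [0,0.0527,0],
  ],
  yaw=[0.093,0.093,0.093,0.093,0.093],
)

```text
time_s: 1.98
position: [0.3892, 0.289, 0.2193]
tool_rot: [[-0.24, 0.971, -0.0], [0.971, 0.24, -0.0], [-0.0, -0.0, -1.0]]
ft_force: [1.1, -0.4, 0.4]
grip_width: 0.0598
gripper_force: 0.0
```

>>> jog_arm(
  hand=[0.06,0.06,0.06,0.06,0.06],
  travel=[
    [0.002,-0.0015,-0.05],
    [0,0,-0.05],
    [0,0,-0.035],
    [0,0,-0.026],
    [0,0,0],
  ],
  yaw=[0,0,0,0,0],
)

```text
time_s: 2.6
position: [0.3907, 0.2852, 0.0572]
tool_rot: [[-0.237, 0.972, -0.004], [0.972, 0.237, -0.002], [-0.001, -0.004, -1.0]]
ft_force: [0.8, -0.2, 0.3]
grip_width: 0.0595
gripper_force: 0.0
```

>>> jog_arm(
  hand=[0.04,0.025,0.012,0.012,0.012],
  travel=[
    [0,0,0],
    [0,0,0],
    [0,0,0],
    [0,0,0],
    [0,0,0],
  ],
  yaw=[0,0,0,0,0],
  grip_force=30,
)

```text
time_s: 3.22
position: [0.3919, 0.2858, 0.0595]
tool_rot: [[-0.237, 0.972, 0.001], [0.972, 0.237, 0.001], [0.0, 0.001, -1.0]]
ft_force: [-1.8, -1.1, 7.0]
grip_width: 0.0138
gripper_force: 29.2
```

```bash
python3 - <<'E'
from h import *
snap("top","e.png",(225,170,110,120),5)
b=env.get_image("side")[:,:,::-1]; cv2.imwrite("pics/f0.png",b)
im=cv2.imread("pics/e.png"); c=cv2.resize(b[190:290,250:360],None,fx=2.2,fy=2.2,interpolation=cv2.INTER_CUBIC)
o=np.zeros((600,800,3),np.uint8);o[:600,:550]=im;o[:220,550:792]=c;cv2.imwrite("pics/f.png",o)
E
```

```text
(no output)
```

View pics/f.png

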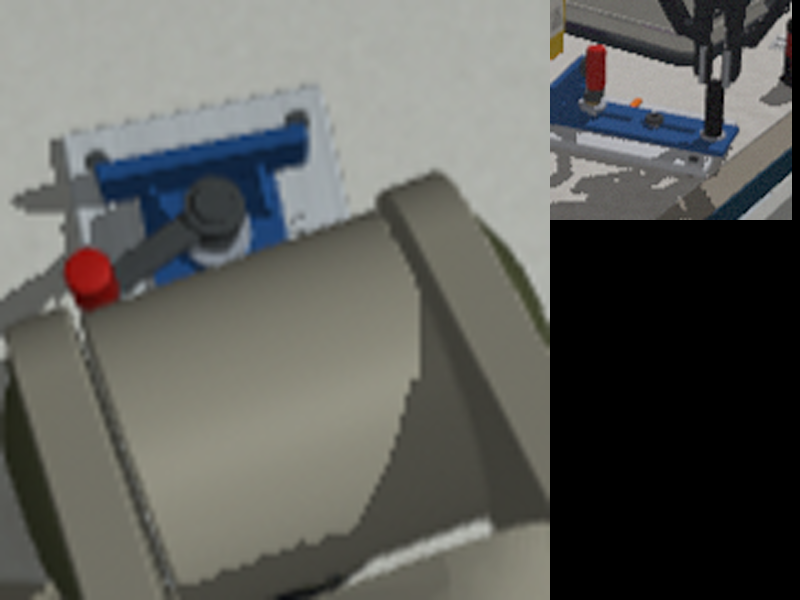

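The side view shows the post between the fingers. The top view is blocked by the arm. Sliding 28 mm.

>>> jog_arm(
  hand=[0.012,0.012,0.012,0.012,0.012],
  travel=[
    [0.0068,0.0016,0],
    [0.0068,0.0016,0],
    [0.0068,0.0016,0],
    [0.0068,0.0016,0],
    [0,0,0],
  ],
  yaw=[0,0,0,0,0],
)

```text
time_s: 3.95
position: [0.418, 0.292, 0.0595]
tool_rot: [[-0.237, 0.972, -0.001], [0.972, 0.237, -0.0], [0.0, -0.001, -1.0]]
ft_force: [-6.9, -2.1, 9.7]
grip_width: 0.0143
gripper_force: 29.9
```

>>> jog_arm(
  hand=[0.04,0.06,0.06,0.06,0.06],
  travel=[
    [0,0,0],
    [0,0,0],
    [0,0,0],
    [0,0,0.05],
    [0,0,0.05],
  ],
  yaw=[0,0,0,0,0],
)

```text
time_s: 4.58
position: [0.4187, 0.2919, 0.1596]
tool_rot: [[-0.237, 0.972, -0.001], [0.972, 0.237, -0.0], [-0.0, -0.001, -1.0]]
ft_force: [0.5, 0.2, 0.5]
grip_width: 0.0599
gripper_force: 0.0
```

>>> jog_arm(
  hand=[0.06,0.06,0.06,0.06,0.06],
  travel=[
    [-0.02,0.04,0.02],
    [-0.02,0.04,0.02],
    [-0.02,0.04,0],
    [-0.02,0.04,0],
    [-0.02,0.04,0],
  ],
  yaw=[0,0,0,0,0],
)

```text
time_s: 5.2
position: [0.3181, 0.4933, 0.1985]
tool_rot: [[-0.237, 0.972, 0.0], [0.972, 0.237, -0.0], [-0.0, 0.0, -1.0]]
ft_force: [0.5, 0.1, -0.3]
grip_width: 0.0602
gripper_force: 0.0
```

```bash
python3 - <<'E'
from h import *
snap("top","g.png",(225,180,100,120),5)
E
```

```text
(no output)
```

View pics/g.png

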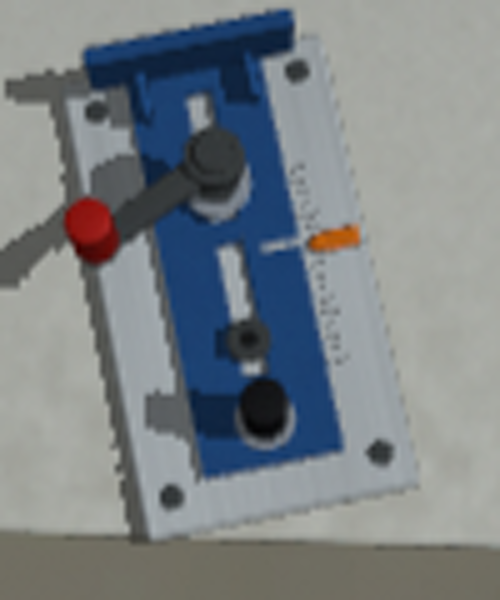

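The index line now ends at about (300,241) in the crop and the marker tip is at about (308,243), so they are within roughly 1 mm. I'll check that in code.

```bash
python3 - <<'E'
from h import *
im=env.get_image("top").astype(float)[180:300,225:325]
big=cv2.resize(im,None,fx=5,fy=5,interpolation=cv2.INTER_CUBIC)
R,G,B=big[...,0],big[...,1],big[...,2]
t=np.radians(13.5);u=np.array([np.cos(t),np.sin(t)]);w=np.array([-u[1],u[0]]);O=np.array([.4745,.3076])
def f(m,z):
    ys,xs=np.nonzero(m);P=np.array([atz("top",*T(x,y),z)[:2]-O for x,y in zip(xs,ys)]);a,b=P@u*1e3,P@w*1e3
    print(len(a),"x",a.min(),a.mean(),a.max(),"y",b.min(),b.mean(),b.max(),"slope",np.polyfit(b,a,1))
for z in(.014,.016):f((R>150)&(B<90),z)
m=np.zeros(R.shape,bool);m[232:258,262:298]=1
f(m&(R>110),.018)
E
```

```text
984 x 3.377625118109467 13.026031097481503 39.10118001755244 y -52.24023382765262 -22.413355498191052 52.22907052974727 slope [ 0.26940428 19.06428495]
984 x 2.9849188082149576 12.611748185019566 38.62858559473959 y -52.08886092428212 -22.328684047984762 52.146820110733024 slope [ 0.26940428 18.62719118]
172 x 7.1384838969603726 8.682440549222054 10.084406275035645 y -27.48262883593301 -20.454080816555766 -14.101470371168409 slope [-5.66726272e-03  8.56652190e+00]
```

```bash
python3 - <<'E'
from h import *
im=env.get_image("top").astype(float)[180:300,225:325]
big=cv2.resize(im,None,fx=5,fy=5,interpolation=cv2.INTER_CUBIC)
R,G,B=big[...,0],big[...,1],big[...,2]
t=np.radians(13.5);u=np.array([np.cos(t),np.sin(t)]);w=np.array([-u[1],u[0]]);O=np.array([.4745,.3076])
m=np.zeros(R.shape,bool);m[215:265,300:370]=1
ys,xs=np.nonzero(m&(R-B>70))
for z in(.013,.016,.018):
    P=np.array([atz("top",*T(x,y),z)[:2]-O for x,y in zip(xs,ys)]);a,b=P@u*1e3,P@w*1e3
    print(len(a),a.min(),a.mean(),a.max(),b.min(),b.max(),a[b>b.max()-4].mean(),a[b<b.min()+6].mean())
E
```

```text
862 3.730425687863837 7.659732476247025 11.706773286842374 -52.750268890355905 -32.261484245863755 7.485640596789091 7.7264561349178384
862 3.140842017235318 7.0569829418090535 11.090463399137729 -52.52175417053316 -32.10162096070309 6.908230928364752 7.137198832233383
862 2.7477862368161996 6.655149918850408 10.679590140668045 -52.369411023984675 -31.9950454372626 6.506731303137545 6.735186021483811
```

The index is about 1.3 mm too far. I'll re-pinch 1.5 mm short to trim it.

>>> jog_arm(
  hand=[0.06,0.06,0.06,0.06,0.06],
  travel=[
    [0.0198,-0.0403,0],
    [0.0198,-0.0403,0],
    [0.0198,-0.0403,0],
    [0.0198,-0.0403,0],
    [0.0199,-0.0405,-0.02],
  ],
  yaw=[0,0,0,0,0],
)

```text
time_s: 5.98
position: [0.4193, 0.2883, 0.1795]
tool_rot: [[-0.236, 0.972, 0.003], [0.972, 0.236, 0.001], [0.0, 0.003, -1.0]]
ft_force: [-0.0, 0.8, -1.2]
grip_width: 0.06
gripper_force: 0.0
```

>>> jog_arm(
  hand=[0.06,0.06,0.06,0.06,0.03],
  travel=[
    [0,0,-0.05],
    [0,0,-0.045],
    [0,0,-0.022],
    [0,0,0],
    [0,0,0],
  ],
  yaw=[0,0,0,0,0],
)

```text
time_s: 6.6
position: [0.4187, 0.2902, 0.0626]
tool_rot: [[-0.236, 0.972, 0.002], [0.972, 0.236, 0.001], [0.0, 0.002, -1.0]]
ft_force: [0.1, -0.3, -0.8]
grip_width: 0.043
gripper_force: 0.0
```

>>> jog_arm(
  hand=[0.012,0.012,0.012,0.012,0.012],
  travel=[
    [0,0,0],
    [0,0,0],
    [0,0,0],
    [0,0,0],
    [0,0,0],
  ],
  yaw=[0,0,0,0,0],
)

```text
time_s: 7.22
position: [0.418, 0.2904, 0.0616]
tool_rot: [[-0.237, 0.972, 0.0], [0.972, 0.237, 0.0], [0.0, 0.0, -1.0]]
ft_force: [-0.6, -0.7, 0.5]
grip_width: 0.0118
gripper_force: 0.4
```

>>> jog_arm(
  hand=[0.03,0.06,0.06,0.06,0.06],
  travel=[
    [0,0,0],
    [0,0,0],
    [0,0,0.03],
    [0,0,0.05],
    [0,0,0.03],
  ],
  yaw=[0,0,0,0,0],
)

```text
time_s: 7.85
position: [0.4183, 0.2905, 0.1737]
tool_rot: [[-0.237, 0.972, 0.002], [0.972, 0.237, 0.001], [0.0, 0.002, -1.0]]
ft_force: [-0.6, 0.1, -0.7]
grip_width: 0.0601
gripper_force: 0.0
```

>>> jog_arm(
  hand=[0.06,0.06,0.06,0.06,0.06],
  travel=[
    [-0.02,0.04,0.02],
    [-0.02,0.04,0.02],
    [-0.02,0.04,0],
    [-0.02,0.04,0],
    [-0.02,0.04,0],
  ],
  yaw=[0,0,0,0,0],
)

```text
time_s: 8.48
position: [0.3171, 0.4915, 0.2115]
tool_rot: [[-0.237, 0.972, 0.0], [0.972, 0.237, -0.0], [-0.0, -0.0, -1.0]]
ft_force: [0.2, -0.1, -0.0]
grip_width: 0.0598
gripper_force: 0.0
```

```bash
cat > chk.py <<'E'
from h import *
im=env.get_image("top"); cv2.imwrite("pics/last.png",im[:,:,::-1])
big=cv2.resize(im.astype(float)[180:300,225:325],None,fx=5,fy=5,interpolation=cv2.INTER_CUBIC)
R,G,B=big[...,0],big[...,1],big[...,2]
t=np.radians(13.5);u=np.array([np.cos(t),np.sin(t)]);w=np.array([-u[1],u[0]]);O=np.array([.4745,.3076])
def f(n,m,z,x0,x1,y0,y1):
    k=np.zeros(R.shape,bool);k[y0:y1,x0:x1]=1
    ys,xs=np.nonzero(m&k);P=np.array([atz("top",*T(x,y),z)[:2]-O for x,y in zip(xs,ys)]);a,b=P@u*1e3,P@w*1e3
    print(n,len(a),a.min(),a.mean(),a.max(),b.min(),b.max())
f("mark",R-B>70,.016,300,370,215,265)
f("idx",R>110,.018,262,298,232,262)
E
python3 chk.py
```

```text
mark 861 3.140842017235318 7.055943520575191 11.090463399137729 -52.52175417053316 -32.10162096070309
idx 172 7.1384838969603726 8.7072070520164 10.115822709748832 -27.48262883593301 -14.101470371168409
```

```bash
python3 - <<'E'
from h import *
b=env.get_image("side")[200:280,225:345,::-1];a=cv2.imread("pics/last.png")[180:300,225:325]
a=cv2.resize(a,None,fx=5,fy=5,interpolation=cv2.INTER_CUBIC)[:,:500]
o=np.zeros((600,800,3),np.uint8);o[:,:400]=a[:,60:460];c=cv2.resize(b[20:80,30:110],None,fx=5,fy=5,interpolation=cv2.INTER_CUBIC);o[:300,400:]=c
cv2.imwrite("pics/i.png",o)
E
```

```text
(no output)
```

View pics/i.png

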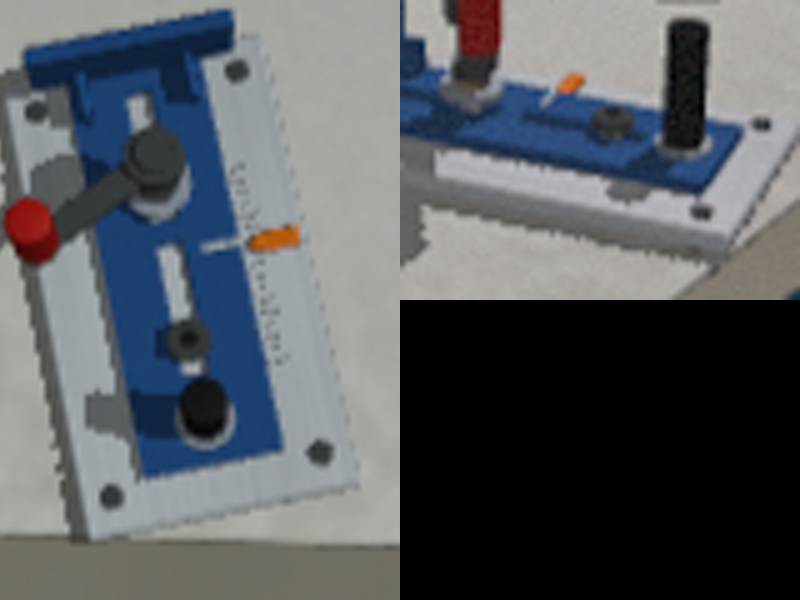

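```bash
python3 - <<'E'
from h import *
print(tri(T(266,399),(312.4,224.4)),atz("top",*T(266,399),.073))
a=cv2.imread("pics/last.png")[180:300,225:325]
print(a[76:86,48:60].sum(2))
E
```

```text
(array([0.41888649, 0.29317505, 0.07107686]), np.float64(0.001496702748672426)) [0.41794887 0.29281203 0.073     ]
[[204 176 108  54  61  61  67 118 188 204 204 201]
 [178  71  60  59  63  62  63  74 126 204 203 204]
 [105  59  63  63  59  63  65  68  88 191 208 207]
 [ 62  61  60  60  59  63  70  68  77 150 207 205]
 [ 55  60  57  60  67  70  69  75  85 164 241 208]
 [ 55  62  68  66  64  68  71  74  88 196 324 203]
 [ 88  50  63  64  68  69  76  75  97 235 382 220]
 [120  37  58  67  69  67  70  71  78 237 385 248]
 [155  25  33  52  51  50  57  32  77 263 386 237]
 [214  71  26  27  24  30  33  35 119 337 374 206]]
```

>>> jog_arm(
  hand=[0.06,0.06,0.06,0.06,0.06],
  travel=[
    [0.0203,-0.0398,0],
    [0.0203,-0.0398,0],
    [0.0203,-0.0398,0],
    [0.0203,-0.0398,0],
    [0.0202,-0.0398,-0.02],
  ],
  yaw=[0,0,0,0,0],
)

```text
time_s: 9.2
position: [0.4205, 0.2897, 0.1924]
tool_rot: [[-0.236, 0.972, 0.003], [0.972, 0.236, 0.001], [0.0, 0.003, -1.0]]
ft_force: [0.3, 0.4, -0.4]
grip_width: 0.0599
gripper_force: 0.0
```

>>> jog_arm(
  hand=[0.06,0.06,0.06,0.06,0.03],
  travel=[
    [0,0,-0.05],
    [0,0,-0.05],
    [0,0,-0.0335],
    [0,0,0],
    [0,0,0],
  ],
  yaw=[0,0,0,0,0],
)

```text
time_s: 9.82
position: [0.4202, 0.2915, 0.0594]
tool_rot: [[-0.237, 0.972, 0.002], [0.972, 0.237, 0.001], [0.0, 0.002, -1.0]]
ft_force: [-0.1, -0.1, 1.0]
grip_width: 0.0429
gripper_force: 0.0
```

>>> jog_arm(
  hand=[0.0,0.0,0.0,0.0,0.0],
  travel=[
    [0,0,0],
    [0,0,0],
    [0,0,0],
    [0,0,0],
    [0,0,0],
  ],
  yaw=[0,0,0,0,0],
  grip_force=25,
)

```text
time_s: 10.45
position: [0.4196, 0.2915, 0.0594]
tool_rot: [[-0.237, 0.972, 0.002], [0.972, 0.237, 0.001], [0.0, 0.002, -1.0]]
ft_force: [-2.2, -1.9, 7.9]
grip_width: 0.0145
gripper_force: 24.3
```

>>> jog_arm(
  hand=[0,0,0,0,0],
  travel=[
    [-0.0012,-0.0003,0],
    [-0.0012,-0.0003,0],
    [0,0,0],
    [0,0,0],
    [0,0,0],
  ],
  yaw=[0,0,0,0,0],
)

```text
time_s: 11.08
position: [0.4189, 0.2914, 0.0594]
tool_rot: [[-0.237, 0.972, 0.005], [0.972, 0.237, 0.002], [0.001, 0.006, -1.0]]
ft_force: [4.2, 1.4, 6.3]
grip_width: 0.0147
gripper_force: 24.7
```

>>> jog_arm(
  hand=[0.03,0.06,0.06,0.06,0.06],
  travel=[
    [0,0,0],
    [0,0,0],
    [0,0,0.03],
    [0,0,0.05],
    [0,0,0.05],
  ],
  yaw=[0,0,0,0,0],
)

```text
time_s: 11.7
position: [0.4162, 0.2906, 0.1891]
tool_rot: [[-0.237, 0.972, -0.002], [0.972, 0.237, -0.001], [-0.0, -0.002, -1.0]]
ft_force: [1.6, 0.4, -0.3]
grip_width: 0.06
gripper_force: 0.0
```

>>> jog_arm(
  hand=[0.06,0.06,0.06,0.06,0.06],
  travel=[
    [-0.02,0.04,0.02],
    [-0.02,0.04,0],
    [-0.02,0.04,0],
    [-0.02,0.04,0],
    [-0.02,0.04,0],
  ],
  yaw=[0,0,0,0,0],
)

```text
time_s: 12.32
position: [0.3158, 0.4917, 0.2076]
tool_rot: [[-0.237, 0.972, -0.001], [0.972, 0.237, -0.001], [-0.001, -0.001, -1.0]]
ft_force: [0.7, 0.6, 0.1]
grip_width: 0.0597
gripper_force: 0.0
```

```bash
python3 chk.py; python3 - <<'E'
from h import *
# refine axis: fit to geometry given u=13.5deg, averaged guide/hub/base corners; knob from both
E
```

```text
mark 863 3.140842017235318 7.0469402749688514 11.090463399137729 -52.52175417053316 -32.10162096070309
idx 223 7.951629764483251 9.386211311974412 11.205530995805299 -27.733788474446158 -12.843268400551471
```

Stiction held the bracket, and the index is now about 2.3 mm too far. The TCP reading under load tracks the index, so I'll re-grip and pull until the measured TCP x is about 0.4165.

>>> jog_arm(
  hand=[0.06,0.06,0.06,0.06,0.06],
  travel=[
    [0.0203,-0.04,0],
    [0.0203,-0.04,0],
    [0.0203,-0.04,0],
    [0.0203,-0.04,0],
    [0.0203,-0.04,-0.02],
  ],
  yaw=[0,0,0,0,0],
)

```text
time_s: 13.0
position: [0.4191, 0.2896, 0.1885]
tool_rot: [[-0.237, 0.972, 0.002], [0.972, 0.237, 0.001], [0.0, 0.002, -1.0]]
ft_force: [1.7, 0.0, 0.1]
grip_width: 0.0601
gripper_force: 0.0
```

>>> jog_arm(
  hand=[0.06,0.06,0.06,0.03,0.0],
  travel=[
    [0,0,-0.05],
    [0,0,-0.05],
    [0,0,-0.028],
    [0,0,0],
    [0,0,0],
  ],
  yaw=[0,0,0,0,0],
)

```text
time_s: 13.62
position: [0.4189, 0.291, 0.0611]
tool_rot: [[-0.237, 0.972, 0.001], [0.972, 0.237, 0.001], [0.0, 0.001, -1.0]]
ft_force: [0.7, -0.5, 0.6]
grip_width: 0.024
gripper_force: 0.0
```

>>> jog_arm(
  hand=[0.0,0.0,0.0,0.0,0.0],
  travel=[
    [0,0,0],
    [0,0,0],
    [-0.001,-0.0002,0],
    [-0.001,-0.0002,0],
    [-0.001,-0.0002,0],
  ],
  yaw=[0,0,0,0,0],
)

```text
time_s: 14.25
position: [0.4172, 0.2907, 0.0612]
tool_rot: [[-0.237, 0.972, 0.005], [0.972, 0.237, 0.002], [0.001, 0.005, -1.0]]
ft_force: [4.8, 0.2, 6.8]
grip_width: 0.0002
gripper_force: 3.0
```

```bash
python3 - <<'E'
from h import *
snap("side","k.png",(270,190,100,75),8)
print(env.observe()["position"],proj("side",env.observe()["position"]),env.observe()["tool_rot"])
E
```

```text
[0.41713531 0.29069584 0.06123784] (np.float64(313.9211737919262), np.float64(228.6497699880938)) [[-2.36632027e-01  9.71587298e-01  4.83796434e-03]
 [ 9.71599197e-01  2.36626327e-01  1.72684202e-03]
 [ 5.32988039e-04  5.10918840e-03 -9.99986806e-01]]
```

View pics/k.png

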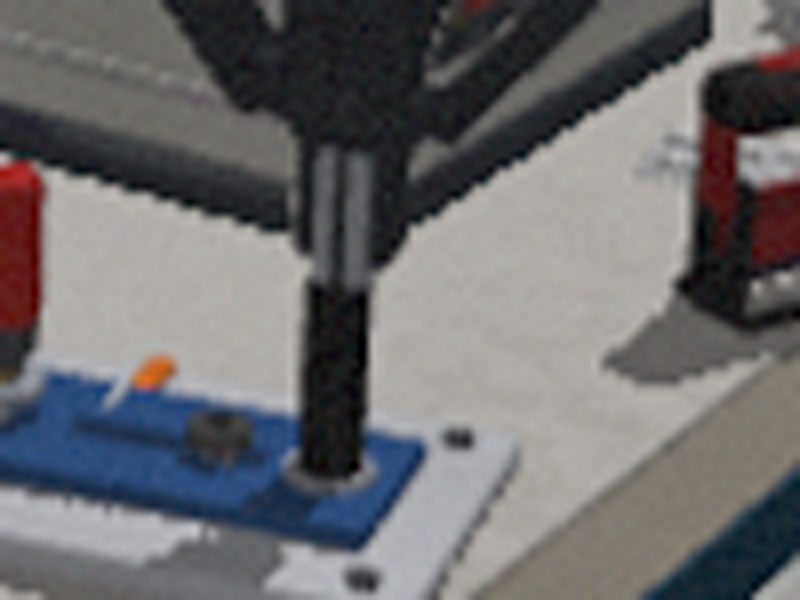

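```bash
python3 - <<'E'
from h import *
p0=np.array([.2216,-.5031,.219]);y=np.array([.403,-.915,0])
for dz in(0,-.004,-.017):
  for s in(-1,1): print(dz,s,np.array(proj("side",p0+y*s*.0427+[0,0,dz])))
a=np.load("side0.npy")
cv2.imwrite("pics/x.png",cv2.resize(a[0:130,480:560,::-1],None,fx=4.6,fy=4.6,interpolation=cv2.INTER_CUBIC))
for z in(.02,.04,.044,.061,.073):print(z,(np.array(proj("side",[.4171,.2907,z]))-[270,190])*8,(np.array(proj("side",[.4183,.293,z]))-[270,190])*8)
E
```

```text
0 -1 [518.99866897 107.45308151]
0 1 [512.30485655 101.83890903]
-0.004 -1 [518.72597278 108.85506265]
-0.004 1 [512.05263083 103.17494527]
-0.017 -1 [517.84359355 113.39153614]
-0.017 1 [511.23630662 107.49900356]
0.02 [344.65583616 453.05753439] [336.08174188 455.02113057]
0.04 [347.93991894 383.83380386] [339.30822205 385.73824189]
0.044 [348.60235172 369.87067593] [339.95904163 371.76305578]
0.061 [351.43888328 310.08067995] [342.74586777 311.92095083]
0.073 [353.46204427 267.43536304] [344.73359824 269.23799559]
```

View pics/x.png

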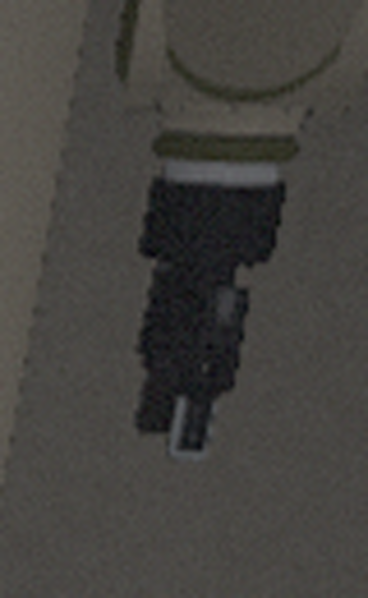

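The picture shows the closed fingertips resting on top of the post, at crop (343,288), which is z ≈ 0.07. The tips therefore stand about 25 mm higher than the reported TCP implies, and the start image shows the same offset. The earlier pinch only caught the post's top edge. I'll lift, open and go about 22 mm lower, watching the force.

>>> jog_arm(
  hand=[0.0,0.03,0.05,0.06,0.06],
  travel=[
    [0.003,0.002,0.02],
    [0,0,0],
    [0,0,0],
    [0,0,-0.015],
    [0,0,-0.01],
  ],
  yaw=[0,0,0,0,0],
)

```text
time_s: 14.92
position: [0.4178, 0.2919, 0.0538]
tool_rot: [[-0.237, 0.972, -0.002], [0.972, 0.237, -0.001], [-0.0, -0.002, -1.0]]
ft_force: [0.1, -0.1, 0.0]
grip_width: 0.0599
gripper_force: 0.0
```

>>> jog_arm(
  hand=[0.06,0.06,0.06,0.06,0.06],
  travel=[
    [0,0,-0.005],
    [0,0,-0.005],
    [0,0,-0.005],
    [0,0,0],
    [0,0,0],
  ],
  yaw=[0,0,0,0,0],
)

```text
time_s: 15.55
position: [0.4186, 0.2922, 0.0402]
tool_rot: [[-0.237, 0.972, 0.0], [0.972, 0.237, 0.0], [0.0, 0.0, -1.0]]
ft_force: [-0.1, -0.7, 0.2]
grip_width: 0.0596
gripper_force: 0.0
```

>>> jog_arm(
  hand=[0.03,0.0,0.0,0.0,0.0],
  travel=[
    [0,0,0],
    [0,0,0],
    [0,0,0],
    [0,0,0],
    [0,0,0],
  ],
  yaw=[0,0,0,0,0],
)

```text
time_s: 16.18
position: [0.4186, 0.2922, 0.0402]
tool_rot: [[-0.237, 0.972, 0.0], [0.972, 0.237, 0.0], [0.0, 0.0, -1.0]]
ft_force: [0.6, -0.2, 2.7]
grip_width: 0.0171
gripper_force: 24.5
```

Properly gripped now, at 17 mm width. Shifting −1.5 mm, releasing and checking.

>>> jog_arm(
  hand=[0,0,0,0,0],
  travel=[
    [-0.0008,-0.0002,0],
    [-0.0007,-0.0002,0],
    [0,0,0],
    [0,0,0],
    [0,0,0],
  ],
  yaw=[0,0,0,0,0],
)

```text
time_s: 16.8
position: [0.4174, 0.2919, 0.0402]
tool_rot: [[-0.237, 0.972, 0.001], [0.972, 0.237, 0.0], [0.0, 0.001, -1.0]]
ft_force: [4.3, 1.7, 2.4]
grip_width: 0.0167
gripper_force: 24.6
```

>>> jog_arm(
  hand=[0.03,0.06,0.06,0.06,0.06],
  travel=[
    [0,0,0],
    [0,0,0],
    [0,0,0.04],
    [0,0,0.05],
    [0,0,0.05],
  ],
  yaw=[0,0,0,0,0],
)

```text
time_s: 17.42
position: [0.416, 0.2915, 0.1811]
tool_rot: [[-0.237, 0.972, -0.002], [0.972, 0.237, -0.001], [-0.0, -0.002, -1.0]]
ft_force: [0.5, -0.0, -1.4]
grip_width: 0.0603
gripper_force: 0.0
```

>>> jog_arm(
  hand=[0.06,0.06,0.06,0.06,0.06],
  travel=[
    [-0.02,0.04,0.02],
    [-0.02,0.04,0],
    [-0.02,0.04,0],
    [-0.02,0.04,0],
    [-0.02,0.04,0],
  ],
  yaw=[0,0,0,0,0],
)

```text
time_s: 18.05
position: [0.3156, 0.4926, 0.1995]
tool_rot: [[-0.237, 0.972, -0.001], [0.972, 0.237, -0.002], [-0.001, -0.002, -1.0]]
ft_force: [1.4, -0.1, 0.4]
grip_width: 0.0602
gripper_force: 0.0
```

```bash
python3 chk.py
```

```text
mark 863 3.140842017235318 7.054805763001137 11.090463399137729 -52.52175417053316 -32.10162096070309
idx 160 6.358633167444866 7.815688596540537 9.220862244909242 -25.88769292671448 -13.380974531621069
```

The index is within about 0.7 mm. Now the crank knob.

>>> jog_arm(
  hand=[0.06,0.06,0.06,0.06,0.06],
  travel=[
    [0.0402,-0.0333,0],
    [0.0402,-0.0333,0],
    [0.0402,-0.0333,0],
    [0.0402,-0.0333,0],
    [0,0,-0.02],
  ],
  yaw=[0,0,0,0,0],
)

```text
time_s: 18.73
position: [0.4803, 0.3562, 0.1801]
tool_rot: [[-0.233, 0.973, 0.001], [0.973, 0.233, 0.0], [-0.0, 0.001, -1.0]]
ft_force: [-0.4, -0.2, -0.3]
grip_width: 0.06
gripper_force: 0.0
```

>>> jog_arm(
  hand=[0.06,0.06,0.06,0.06,0.06],
  travel=[
    [0,0,-0.05],
    [0,0,-0.03],
    [0,0,-0.017],
    [0,0,-0.012],
    [0,0,0],
  ],
  yaw=[0,0,0,0,0],
)

```text
time_s: 19.35
position: [0.4773, 0.3584, 0.0704]
tool_rot: [[-0.237, 0.972, -0.002], [0.972, 0.237, -0.001], [-0.0, -0.002, -1.0]]
ft_force: [1.6, -0.7, 0.6]
grip_width: 0.0604
gripper_force: 0.0
```

>>> jog_arm(
  hand=[0.03,0.0,0.0,0.0,0.0],
  travel=[
    [0,0,0],
    [0,0,0],
    [0,0,0],
    [0,0,0],
    [0,0,0],
  ],
  yaw=[0,0,0,0,0],
  grip_force=30,
)

```text
time_s: 19.98
position: [0.4773, 0.3586, 0.0718]
tool_rot: [[-0.237, 0.972, -0.0], [0.972, 0.237, 0.0], [0.0, -0.0, -1.0]]
ft_force: [-4.5, -1.0, 6.6]
grip_width: 0.0167
gripper_force: 29.2
```

```bash
python3 - <<'E'
from h import *
snap("side","m.png",(240,170,100,75),8)
o=env.observe();print(o["position"],o["ft_force"],o["q"])
E
```

```text
[0.47729616 0.35860445 0.07176723] [-3.49884031 -0.38570115  6.92871803] [2.55608758e+01 3.43612706e+01 7.87453855e+01 1.57265408e-02
 6.69084241e+01 1.18496025e+01]
```

View pics/m.png

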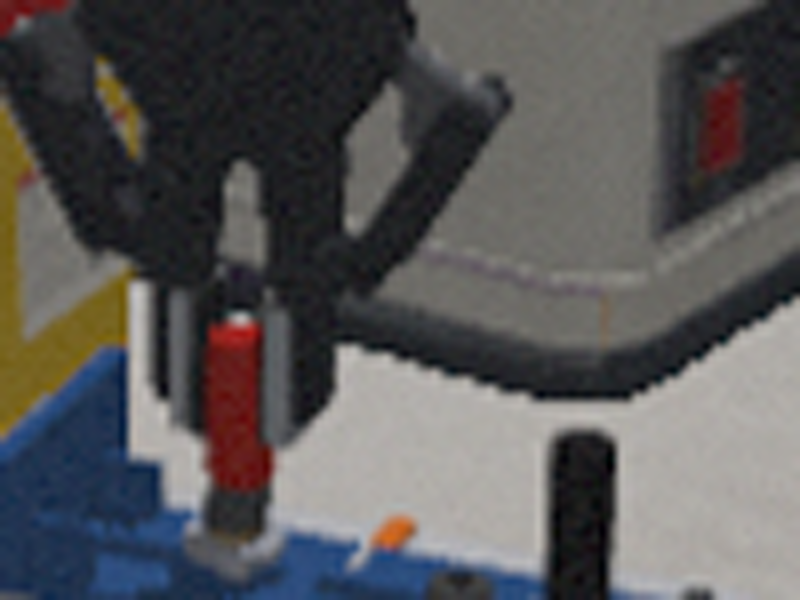

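The knob is held: the pads sit on both sides of the red knob at crop (238,400), width 17 mm. Next I work out the arc increments, 0.04 rad per row.

```bash
cat > arc.py <<'E'
import numpy as np,sys
A=np.array([.5105,.316]);r=.0545;t0=np.radians(127.9)
def inc(a,b,n=5):
    t=t0-np.linspace(a,b,n+1);P=r*np.c_[np.cos(t),np.sin(t)];return np.round(np.diff(P,axis=0),4).tolist()
if __name__=="__main__":
    for k in range(13):print(round(k*.2+.2,1),[x+[0] for x in inc(k*.2,k*.2+.2)])
E
cat > tf.py <<'E'
import numpy as np,sys
from arc import *
v=list(map(float,sys.argv[1:]))
for x,y,fx,fy in np.reshape(v,(-1,4)):
    d=np.array([x,y])-A;rr=np.hypot(*d);n=d/rr;t=np.array([n[1],-n[0]]);F=np.array([fx,fy])
    print("turned %.3f r %.4f resist %.2f radial %.2f"%(t0-np.arctan2(d[1],d[0]),rr,-F@t,F@n))
E
python3 arc.py
```

```text
0.2 [[0.0017, 0.0013, 0], [0.0018, 0.0012, 0], [0.0018, 0.0012, 0], [0.0019, 0.0011, 0], [0.0019, 0.001, 0]]
0.4 [[0.002, 0.0009, 0], [0.002, 0.0009, 0], [0.002, 0.0008, 0], [0.0021, 0.0007, 0], [0.0021, 0.0006, 0]]
0.6 [[0.0021, 0.0005, 0], [0.0021, 0.0004, 0], [0.0022, 0.0004, 0], [0.0022, 0.0003, 0], [0.0022, 0.0002, 0]]
0.8 [[0.0022, 0.0001, 0], [0.0022, 0.0, 0], [0.0022, -0.0001, 0], [0.0022, -0.0002, 0], [0.0022, -0.0003, 0]]
1.0 [[0.0022, -0.0003, 0], [0.0021, -0.0004, 0], [0.0021, -0.0005, 0], [0.0021, -0.0006, 0], [0.0021, -0.0007, 0]]
1.2 [[0.002, -0.0008, 0], [0.002, -0.0008, 0], [0.002, -0.0009, 0], [0.0019, -0.001, 0], [0.0019, -0.0011, 0]]
1.4 [[0.0018, -0.0012, 0], [0.0018, -0.0012, 0], [0.0018, -0.0013, 0], [0.0017, -0.0014, 0], [0.0016, -0.0014, 0]]
1.6 [[0.0016, -0.0015, 0], [0.0015, -0.0016, 0], [0.0015, -0.0016, 0], [0.0014, -0.0017, 0], [0.0013, -0.0017, 0]]
1.8 [[0.0013, -0.0018, 0], [0.0012, -0.0018, 0], [0.0011, -0.0019, 0], [0.001, -0.0019, 0], [0.001, -0.002, 0]]
2.0 [[0.0009, -0.002, 0], [0.0008, -0.002, 0], [0.0007, -0.0021, 0], [0.0006, -0.0021, 0], [0.0005, -0.0021, 0]]
2.2 [[0.0005, -0.0021, 0], [0.0004, -0.0021, 0], [0.0003, -0.0022, 0], [0.0002, -0.0022, 0], [0.0001, -0.0022, 0]]
2.4 [[0.0, -0.0022, 0], [-0.0001, -0.0022, 0], [-0.0001, -0.0022, 0], [-0.0002, -0.0022, 0], [-0.0003, -0.0022, 0]]
2.6 [[-0.0004, -0.0021, 0], [-0.0005, -0.0021, 0], [-0.0006, -0.0021, 0], [-0.0007, -0.0021, 0], [-0.0007, -0.002, 0]]
```

>>> jog_arm(
  hand=[0,0,0,0,0],
  travel=[
    [0.0017,0.0013,0],
    [0.0018,0.0012,0],
    [0.0018,0.0012,0],
    [0.0019,0.0011,0],
    [0.0019,0.001,0],
  ],
  yaw=[0,0,0,0,0],
)

```text
time_s: 20.65
position: [0.4859, 0.364, 0.0717]
tool_rot: [[-0.237, 0.972, -0.002], [0.972, 0.237, -0.001], [-0.001, -0.002, -1.0]]
ft_force: [-6.9, -4.0, 6.7]
grip_width: 0.017
gripper_force: 29.5
```

>>> jog_arm(
  hand=[0,0,0,0,0],
  travel=[
    [0.002,0.0009,0],
    [0.002,0.0009,0],
    [0.002,0.0008,0],
    [0.0021,0.0007,0],
    [0.0021,0.0006,0],
  ],
  yaw=[0,0,0,0,0],
)

```text
time_s: 21.28
position: [0.4961, 0.3679, 0.0717]
tool_rot: [[-0.237, 0.972, -0.002], [0.972, 0.237, -0.001], [-0.001, -0.002, -1.0]]
ft_force: [-7.3, -3.9, 7.4]
grip_width: 0.0168
gripper_force: 29.5
```

>>> jog_arm(
  hand=[0,0,0,0,0],
  travel=[
    [0.0021,0.0005,0],
    [0.0021,0.0004,0],
    [0.0022,0.0004,0],
    [0.0022,0.0003,0],
    [0.0022,0.0002,0],
  ],
  yaw=[0,0,0,0,0],
)

```text
time_s: 21.9
position: [0.5068, 0.3697, 0.0717]
tool_rot: [[-0.237, 0.971, -0.002], [0.971, 0.237, -0.001], [-0.001, -0.002, -1.0]]
ft_force: [-6.8, -3.7, 6.6]
grip_width: 0.0168
gripper_force: 29.5
```

```bash
python3 tf.py .4859 .364 -6.9 -4 .4961 .3679 -7.3 -3.9 .5068 .3697 -6.8 -3.7
```

```text
turned 0.188 r 0.0539 resist 7.96 radial -0.41
turned 0.391 r 0.0539 resist 8.08 radial -1.81
turned 0.593 r 0.0538 resist 7.04 radial -3.22
```

>>> jog_arm(
  hand=[0,0,0,0,0],
  travel=[
    [0.0022,0.0001,0],
    [0.0022,0.0,0],
    [0.0022,-0.0001,0],
    [0.0022,-0.0002,0],
    [0.0022,-0.0003,0],
  ],
  yaw=[0,0,0,0,0],
)

```text
time_s: 22.52
position: [0.5177, 0.3693, 0.0717]
tool_rot: [[-0.237, 0.971, -0.002], [0.972, 0.237, -0.001], [-0.0, -0.002, -1.0]]
ft_force: [-6.8, -2.5, 7.4]
grip_width: 0.0169
gripper_force: 29.5
```

>>> jog_arm(
  hand=[0,0,0,0,0],
  travel=[
    [0.0022,-0.0003,0],
    [0.0021,-0.0004,0],
    [0.0021,-0.0005,0],
    [0.0021,-0.0006,0],
    [0.0021,-0.0007,0],
  ],
  yaw=[0,0,0,0,0],
)

```text
time_s: 23.15
position: [0.5281, 0.3669, 0.0717]
tool_rot: [[-0.237, 0.971, -0.003], [0.971, 0.237, -0.001], [-0.0, -0.003, -1.0]]
ft_force: [-8.9, -2.1, 7.4]
grip_width: 0.0168
gripper_force: 29.5
```

>>> jog_arm(
  hand=[0,0,0,0,0],
  travel=[
    [0.002,-0.0008,0],
    [0.002,-0.0008,0],
    [0.002,-0.0009,0],
    [0.0019,-0.001,0],
    [0.0019,-0.0011,0],
  ],
  yaw=[0,0,0,0,0],
)

```text
time_s: 23.78
position: [0.5377, 0.3626, 0.0717]
tool_rot: [[-0.237, 0.971, -0.003], [0.971, 0.237, -0.0], [0.0, -0.003, -1.0]]
ft_force: [-9.0, -0.3, 8.0]
grip_width: 0.0171
gripper_force: 29.5
```

```bash
python3 tf.py .5177 .3693 -6.8 -2.5; python3 -c "
from h import *
o=env.observe();print(o['position'],o['ft_force'])
import os;os.system('python3 tf.py %f %f %f %f'%(*o['position'][:2],*o['ft_force'][:2]))"
```

```text
turned 0.796 r 0.0538 resist 6.40 radial -3.39
turned 1.191 r 0.0539 resist 7.65 radial -4.81
[0.53772709 0.36256061 0.0717395 ] [-9.02999876 -0.29460292  7.98238384]
```

>>> jog_arm(
  hand=[0,0,0,0,0],
  travel=[
    [0.0016,-0.0015,0],
    [0.0016,-0.0015,0],
    [0.0016,-0.0016,0],
    [0.0015,-0.0017,0],
    [0.0014,-0.0017,0],
  ],
  yaw=[0,0,0,0,0],
)

```text
time_s: 24.4
position: [0.546, 0.3565, 0.0718]
tool_rot: [[-0.238, 0.971, -0.001], [0.971, 0.238, 0.004], [0.004, 0.0, -1.0]]
ft_force: [-5.6, 9.2, 3.6]
grip_width: 0.0169
gripper_force: 29.3
```

```bash
cat > st.py <<'E'
from h import *
import os
def p():
    o=env.observe();os.system('python3 tf.py %f %f %f %f'%(*o['position'][:2],*o['ft_force'][:2]))
if __name__=="__main__":p()
E
python3 st.py
```

```text
turned 1.381 r 0.0538 resist 10.30 radial 3.26
```

>>> jog_arm(
  hand=[0,0,0,0,0],
  travel=[
    [0.0017,-0.0014,0],
    [0.0016,-0.0015,0],
    [0.0016,-0.0015,0],
    [0,0,0],
    [0,0,0],
  ],
  yaw=[0,0,0,0,0],
)

```text
time_s: 25.02
position: [0.5508, 0.3519, 0.0718]
tool_rot: [[-0.238, 0.971, -0.001], [0.971, 0.238, 0.003], [0.003, -0.0, -1.0]]
ft_force: [-6.3, 7.1, 4.0]
grip_width: 0.0171
gripper_force: 29.2
```

```bash
python3 st.py
```

```text
turned 1.505 r 0.0540 resist 9.51 radial -0.03
```

Resistance rose from about 7 N to about 10 N near 1.2–1.4 rad, but the radial load muddied it. I'll back off and repeat the feel cleanly in finer steps.

```bash
python3 - <<'E'
from arc import *
print(inc(1.54,.7))
for k in range(14):print(round(.8+k*.1,1),[x+[0] for x in inc(.7+k*.1,.8+k*.1)])
E
```

```text
[[-0.0064, 0.0065], [-0.0074, 0.0054], [-0.0082, 0.004], [-0.0088, 0.0026], [-0.0091, 0.0011]]
0.8 [[0.0011, -0.0001, 0], [0.0011, -0.0001, 0], [0.0011, -0.0001, 0], [0.0011, -0.0001, 0], [0.0011, -0.0001, 0]]
0.9 [[0.0011, -0.0002, 0], [0.0011, -0.0002, 0], [0.0011, -0.0002, 0], [0.0011, -0.0002, 0], [0.0011, -0.0002, 0]]
1.0 [[0.0011, -0.0003, 0], [0.0011, -0.0003, 0], [0.001, -0.0003, 0], [0.001, -0.0003, 0], [0.001, -0.0004, 0]]
1.1 [[0.001, -0.0004, 0], [0.001, -0.0004, 0], [0.001, -0.0004, 0], [0.001, -0.0004, 0], [0.001, -0.0005, 0]]
1.2 [[0.001, -0.0005, 0], [0.001, -0.0005, 0], [0.001, -0.0005, 0], [0.001, -0.0005, 0], [0.0009, -0.0005, 0]]
1.3 [[0.0009, -0.0006, 0], [0.0009, -0.0006, 0], [0.0009, -0.0006, 0], [0.0009, -0.0006, 0], [0.0009, -0.0006, 0]]
1.4 [[0.0009, -0.0007, 0], [0.0009, -0.0007, 0], [0.0008, -0.0007, 0], [0.0008, -0.0007, 0], [0.0008, -0.0007, 0]]
1.5 [[0.0008, -0.0007, 0], [0.0008, -0.0008, 0], [0.0008, -0.0008, 0], [0.0008, -0.0008, 0], [0.0007, -0.0008, 0]]
1.6 [[0.0007, -0.0008, 0], [0.0007, -0.0008, 0], [0.0007, -0.0008, 0], [0.0007, -0.0009, 0], [0.0007, -0.0009, 0]]
1.7 [[0.0006, -0.0009, 0], [0.0006, -0.0009, 0], [0.0006, -0.0009, 0], [0.0006, -0.0009, 0], [0.0006, -0.0009, 0]]
1.8 [[0.0005, -0.0009, 0], [0.0005, -0.001, 0], [0.0005, -0.001, 0], [0.0005, -0.001, 0], [0.0005, -0.001, 0]]
1.9 [[0.0004, -0.001, 0], [0.0004, -0.001, 0], [0.0004, -0.001, 0], [0.0004, -0.001, 0], [0.0004, -0.001, 0]]
2.0 [[0.0003, -0.001, 0], [0.0003, -0.001, 0], [0.0003, -0.001, 0], [0.0003, -0.0011, 0], [0.0003, -0.0011, 0]]
2.1 [[0.0002, -0.0011, 0], [0.0002, -0.0011, 0], [0.0002, -0.0011, 0], [0.0002, -0.0011, 0], [0.0002, -0.0011, 0]]
```

>>> jog_arm(
  hand=[0,0,0,0,0],
  travel=[
    [-0.0064,0.0065,0],
    [-0.0074,0.0054,0],
    [-0.0082,0.004,0],
    [-0.0088,0.0026,0],
    [-0.0091,0.0011,0],
  ],
  yaw=[0,0,0,0,0],
)

```text
time_s: 25.65
position: [0.5139, 0.3697, 0.0719]
tool_rot: [[-0.236, 0.972, 0.006], [0.972, 0.236, 0.001], [-0.001, 0.006, -1.0]]
ft_force: [8.4, -2.7, 1.7]
grip_width: 0.0171
gripper_force: 29.2
```

>>> jog_arm(
  hand=[0,0,0,0,0],
  travel=[
    [0.0022,-0.0002,0],
    [0.0022,-0.0002,0],
    [0.0011,-0.0002,0],
    [0.0011,-0.0002,0],
    [0.0011,-0.0002,0],
  ],
  yaw=[0,0,0,0,0],
)

```text
time_s: 26.28
position: [0.5182, 0.3692, 0.0717]
tool_rot: [[-0.237, 0.971, -0.002], [0.971, 0.237, 0.0], [0.001, -0.002, -1.0]]
ft_force: [-7.6, -0.2, 8.2]
grip_width: 0.017
gripper_force: 30.1
```

>>> jog_arm(
  hand=[0,0,0,0,0],
  travel=[
    [0.0011,-0.0002,0],
    [0.0011,-0.0002,0],
    [0.0011,-0.0002,0],
    [0.0011,-0.0003,0],
    [0.0011,-0.0003,0],
  ],
  yaw=[0,0,0,0,0],
)

```text
time_s: 26.9
position: [0.5237, 0.3681, 0.0717]
tool_rot: [[-0.237, 0.971, -0.002], [0.971, 0.237, 0.001], [0.001, -0.002, -1.0]]
ft_force: [-7.1, 0.2, 9.1]
grip_width: 0.0172
gripper_force: 30.1
```

>>> jog_arm(
  hand=[0,0,0,0,0],
  travel=[
    [0.001,-0.0003,0],
    [0.001,-0.0003,0],
    [0.001,-0.0004,0],
    [0.001,-0.0004,0],
    [0.001,-0.0004,0],
  ],
  yaw=[0,0,0,0,0],
)

```text
time_s: 27.52
position: [0.5288, 0.3665, 0.0717]
tool_rot: [[-0.237, 0.971, -0.002], [0.971, 0.237, 0.001], [0.002, -0.002, -1.0]]
ft_force: [-7.4, 1.6, 8.4]
grip_width: 0.0172
gripper_force: 30.1
```

>>> jog_arm(
  hand=[0,0,0,0,0],
  travel=[
    [0.001,-0.0004,0],
    [0.001,-0.0005,0],
    [0.001,-0.0005,0],
    [0.001,-0.0005,0],
    [0.001,-0.0005,0],
  ],
  yaw=[0,0,0,0,0],
)

```text
time_s: 28.15
position: [0.5339, 0.3644, 0.0718]
tool_rot: [[-0.237, 0.971, -0.002], [0.971, 0.237, 0.002], [0.002, -0.001, -1.0]]
ft_force: [-6.0, 2.7, 7.9]
grip_width: 0.017
gripper_force: 30.0
```

>>> jog_arm(
  hand=[0,0,0,0,0],
  travel=[
    [0.001,-0.0005,0],
    [0.0009,-0.0005,0],
    [0.0009,-0.0006,0],
    [0.0009,-0.0006,0],
    [0.0009,-0.0006,0],
  ],
  yaw=[0,0,0,0,0],
)

```text
time_s: 28.78
position: [0.5386, 0.3619, 0.0718]
tool_rot: [[-0.237, 0.971, -0.001], [0.971, 0.237, 0.002], [0.002, -0.001, -1.0]]
ft_force: [-6.0, 4.4, 7.5]
grip_width: 0.017
gripper_force: 30.0
```

>>> jog_arm(
  hand=[0,0,0,0,0],
  travel=[
    [0.0009,-0.0006,0],
    [0.0009,-0.0006,0],
    [0.0009,-0.0007,0],
    [0.0009,-0.0007,0],
    [0.0008,-0.0007,0],
  ],
  yaw=[0,0,0,0,0],
)

```text
time_s: 29.4
position: [0.543, 0.3589, 0.0718]
tool_rot: [[-0.237, 0.971, -0.001], [0.971, 0.237, 0.003], [0.003, -0.0, -1.0]]
ft_force: [-6.1, 6.8, 6.9]
grip_width: 0.0169
gripper_force: 30.0
```

>>> jog_arm(
  hand=[0,0,0,0,0],
  travel=[
    [0.0008,-0.0007,0],
    [0.0008,-0.0007,0],
    [0.0008,-0.0007,0],
    [0.0008,-0.0008,0],
    [0.0008,-0.0008,0],
  ],
  yaw=[0,0,0,0,0],
)

```text
time_s: 30.02
position: [0.5468, 0.3558, 0.0718]
tool_rot: [[-0.238, 0.971, -0.001], [0.971, 0.238, 0.004], [0.004, -0.0, -1.0]]
ft_force: [-6.1, 9.0, 5.9]
grip_width: 0.0171
gripper_force: 29.9
```

```bash
python3 tf.py .5182 .3692 -7.6 -.2 .5237 .3681 -7.1 .2 .5288 .3665 -7.4 1.6 .5339 .3644 -6 2.7 .5386 .3619 -6 4.4 .543 .3589 -6.1 6.8 .5468 .3558 -6.1 9
```

```text
turned 0.805 r 0.0538 resist 7.49 radial -1.29
turned 0.910 r 0.0537 resist 6.93 radial -1.55
turned 1.009 r 0.0537 resist 7.50 radial -1.02
turned 1.112 r 0.0538 resist 6.58 radial -0.18
turned 1.211 r 0.0538 resist 7.41 radial 0.62
turned 1.310 r 0.0538 resist 8.97 radial 1.74
turned 1.401 r 0.0539 resist 10.57 radial 2.54
```

>>> jog_arm(
  hand=[0,0,0,0,0],
  travel=[
    [0.0008,-0.0007,0],
    [0.0008,-0.0007,0],
    [0.0008,-0.0007,0],
    [0.0008,-0.0007,0],
    [0.0008,-0.0007,0],
  ],
  yaw=[0,0,0,0,0],
)

```text
time_s: 30.65
position: [0.5506, 0.3522, 0.0718]
tool_rot: [[-0.238, 0.971, -0.002], [0.971, 0.238, 0.003], [0.004, -0.001, -1.0]]
ft_force: [-7.6, 6.7, 6.8]
grip_width: 0.0168
gripper_force: 30.0
```

```bash
python3 st.py
```

```text
turned 1.499 r 0.0540 resist 10.06 radial -1.12
```

Free resistance is about 7.2 N and the step comes at about 1.28 rad turned, seen on both sweeps. The target is therefore about 1.78 rad turned.

>>> jog_arm(
  hand=[0,0,0,0,0],
  travel=[
    [0.001,-0.0011,0],
    [0.001,-0.0012,0],
    [0.0009,-0.0012,0],
    [0.0009,-0.0012,0],
    [0.0009,-0.0012,0],
  ],
  yaw=[0,0,0,0,0],
)

```text
time_s: 31.28
position: [0.5553, 0.3464, 0.0718]
tool_rot: [[-0.238, 0.971, -0.002], [0.971, 0.238, 0.004], [0.004, -0.001, -1.0]]
ft_force: [-7.0, 8.8, 7.5]
grip_width: 0.0171
gripper_force: 30.0
```

>>> jog_arm(
  hand=[0,0,0,0,0],
  travel=[
    [0.0008,-0.0013,0],
    [0.0008,-0.0013,0],
    [0.0008,-0.0013,0],
    [0.0007,-0.0013,0],
    [0.0007,-0.0014,0],
  ],
  yaw=[0,0,0,0,0],
)

```text
time_s: 31.9
position: [0.5592, 0.3401, 0.0718]
tool_rot: [[-0.238, 0.971, -0.001], [0.971, 0.238, 0.004], [0.004, -0.0, -1.0]]
ft_force: [-6.2, 10.3, 7.0]
grip_width: 0.0173
gripper_force: 29.9
```

```bash
python3 st.py
```

```text
turned 1.773 r 0.0543 resist 12.00 radial -0.93
```

At 1.773 rad turned the resistance is 12.0 N, as expected. I'll relax the arm's push, open, rise and retreat.

>>> jog_arm(
  hand=[0,0,0,0.03,0.05],
  travel=[
    [-0.0005,0.001,0],
    [-0.0005,0.001,0],
    [0,0,0],
    [0,0,0],
    [0,0,0],
  ],
  yaw=[0,0,0,0,0],
)

```text
time_s: 32.52
position: [0.5595, 0.3394, 0.0707]
tool_rot: [[-0.237, 0.972, -0.001], [0.972, 0.237, -0.0], [-0.0, -0.001, -1.0]]
ft_force: [-0.3, -0.5, -0.4]
grip_width: 0.047
gripper_force: 0.0
```

>>> jog_arm(
  hand=[0.06,0.06,0.06,0.06,0.06],
  travel=[
    [0,0,0],
    [0,0,0.01],
    [0,0,0.03],
    [0,0,0.05],
    [0,0,0.05],
  ],
  yaw=[0,0,0,0,0],
)

```text
time_s: 33.15
position: [0.5595, 0.3394, 0.2132]
tool_rot: [[-0.237, 0.972, 0.0], [0.972, 0.237, 0.0], [0.0, 0.0, -1.0]]
ft_force: [0.7, 0.9, 0.6]
grip_width: 0.0595
gripper_force: 0.0
```

>>> jog_arm(
  hand=[0.06,0.06,0.06,0.06,0.06],
  travel=[
    [-0.04,0.035,0],
    [-0.04,0.035,0],
    [-0.04,0.035,0],
    [-0.04,0.035,0],
    [-0.04,0.03,0],
  ],
  yaw=[0,0,0,0,0],
)

```text
time_s: 33.78
position: [0.3582, 0.5105, 0.2118]
tool_rot: [[-0.237, 0.972, 0.001], [0.972, 0.237, 0.001], [0.001, 0.001, -1.0]]
ft_force: [0.9, 0.4, -0.8]
grip_width: 0.0602
gripper_force: 0.0
```

```bash
python3 chk.py; python3 - <<'E'
import cv2
a=cv2.imread("pics/last.png")[160:300,220:340];cv2.imwrite("pics/z.png",cv2.resize(a,None,fx=4,fy=4,interpolation=cv2.INTER_CUBIC))
E
```

```text
mark 860 3.140842017235318 7.0595322603075825 11.090463399137729 -52.52175417053316 -32.10162096070309
idx 152 6.358633167444866 7.803988888386573 9.220862244909242 -25.80422192127678 -13.380974531621069
```

View pics/z.png

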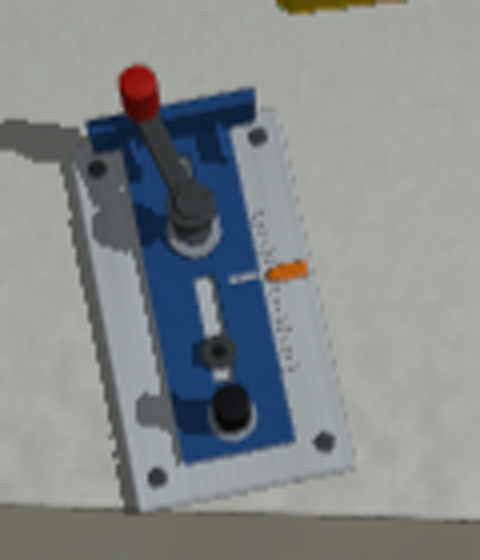

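The index line at (255,276) in the crop still lines up with the marker tip at (268,273), and the measured offset is unchanged at about 0.7 mm. The knob stayed where I left it, at (138,80). Handing in.

```bash
python3 -c "
from h import *
print(atz('top',254.5,179,.11), env.close_job())"
```

```text
the job is handed in; nothing more can be done
[0.56036371 0.34020968 0.11      ] None
```

The bracket index is about 0.7 mm from the marker tip, the crank is about 0.5 rad past the felt first touch, and the gripper is clear; I handed the job in at about 34 s, and the hand-in call returned no verdict.

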